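Cap a paint pot and hold it back against the rack's spring pusher

ROBOT

A 6-joint arm with a two-finger parallel gripper is mounted at the origin on the work surface. World frame = base frame: x ahead of the robot, y to its left, z up, the work surface at z = 0. Lengths are in mm, angles in rad, forces in N, time in s.
With the tool pointing down it reaches from about 350 to 775 mm from the base axis. Payload 7.3 kg.
Tool frame: the origin (TCP) lies at the very end of the fingers, on their centre line; the grasp point (between the pads) lies 19 mm behind it; z points along the fingers, y is the line along which they close (so a half turn about z gives the same grasp; the last joint's range is limited). The gripper opens to 92 mm and grips with 3 to 60 N. Pads are 19 mm wide; open, the fingers measure 130 mm over their backs; the gripper's body (75 mm by 190 mm) begins 47 mm behind the grasp point.
Start: joints at [-1.311, 0.342, 1.524, -0, 1.275, -0.146], TCP at [207.269, -482.374, 226.741] pointing down, gripper open.
Joint ranges: [-2.53, 2.53], [-0.77, 2.02], [0.04, 2.7], [-1, 4.14], [0.28, 2.66], [-3.11, 3.11]. Speed limits (rad/s): [2.57, 2.57, 3.14, 3.14, 3.14, 3.14].

INTERFACE

Orientations are given as [roll, pitch, yaw] about the fixed x, y, z axes, in that order (R = Rz(yaw) Ry(pitch) Rx(roll)).
In Python, from plant import * gives the robot as it stands.
- The arm moves only by the tool arm_command, never from a script. Its arguments are lists of equal length, an entry for each row: "gripper": the finger opening in mm, from 0 to 91.8; "dp": the shift along the tool's x, y, z in units of 25 mm (1.0 is 25 mm), a list of three; "twist": the turn about the tool's z in units of 5 degrees (1.0 is 5 degrees). A call has exactly 5 rows; each row shifts and turns the commanded pose from where the row before left it, along the tool's axes as they then stand; what a row does not reach is not made up. A row lasts 1/8 s, in which the tool goes at most 62.5 mm and 10.7 degrees, less where a joint would pass 70% of its speed; a pose out of reach is approached as far as the arm can. A call is refused whole if a number of a shift passes 1 or a number of a turn 1, either way. A call with a gripper value outside its range is refused whole. The fingers move at their own pace and stop on an object; the grip force is fixed at half the most. Time passes only in rows, so rows that do not move let the fingers close, or fill a call up. It gives the time, the measured TCP pose, the force, the opening and the grip force at its end, in the units of the state.
- get_obs(): the state, without advancing time (a new reading comes with each control period).
- capture(name): name is "scene" or "side" or "wrist"; returns the picture (400x640x3 uint8, red, green, blue); there is no depth.
- get_calibration(name): a dict with "mtx" (3x3 intrinsics, pixels), "dist_coeffs" ([k1, k2, p1, p2, k3] as OpenCV has them; the pictures are not rectified), "position" and "attitude" of the camera in the world; the wrist camera has in their place "mount" (4x4, takes a point from camera to tool coordinates, whose origin is the TCP and whose axes are the flange's). Camera axes: x right, y down, z forward; pixel columns grow to the right and rows downward; lengths in mm; the calibration is good to about 2 mm. A picture is of the moment at which its call begins: read the wrist's pose just before it. get_calibration takes no time and is no camera call.
- close_job(): hands the job in; it is judged then, once.
The state is a dict: "time": time; "joint_positions": joint angles; "dq": joint speeds; "tau": joint torques, N m; "tool_pos": TCP position; "tcp_rot": TCP orientation; "contact_force": force on the tool from outside, world axes, zero at the start; "moment": the same for the moment, N m; "grip_width": finger opening in mm; "finger_force": force on a finger pad.
Only numpy, scipy, OpenCV 4.12 (cv2) and the standard library are available. Lean on these libraries where they do the work, as an engineer would, in place of code of your own. Each camera call takes 0.05 s, during which the arm holds its last target. There are 200 camera calls.

TASK

The cap of the white paint pot on the table is standing proud: press it fully home, then stand the pot in the free space at the front of the spring-fed rack and slide it back along the lane, pushing the sprung pusher ahead of it, until the pusher is hard up against its rear stop. Finish while still holding the pot there with the gripper, upright on the lane floor, the pusher against the stop but not forced, so that I can drop the next pots in front of it. Leave the porcelain dishes and the roll of tape where they stand.

Things in the scene. Friction and masses are not known exactly. Their poses are not given: they have to be found in the camera images.
- pot: Loose paint pot standing on the table: white plastic, paper label, round body 46 mm across up to 50 mm high, a narrower neck above it, and a ribbed grey push-on cap 43 mm across, 14 mm deep. 64 mm high with the cap home, up to 70 mm with it proud. About 0.11 kg. Origin: centre of the underside; z up through the cap. Grip it across the body.
- cap (a joint): How far the cap is pressed down, m: 0 = 6 mm proud, 0.006 = fully home (hard stop). Starts between 0 and 0.0015. It moves stiffly (about 7 N) and stays where it is left; press straight down on its middle.
- cap_top (a point): Centre of the cap's flat top face (moves with the cap); 64 mm above the pot's underside when home.
- rack: Fixed spring-fed pot rack, plain aluminium: one straight lane open at the top, 228 mm long, 57 mm wide. x runs along the lane from front to back, y across. Origin on the table under the lane's centre line, 130 mm behind the front end. Lane floor 6 mm above the table; inner width 51 mm; tops of the side walls 20 mm above the table. Stands left or right, its front roughly towards the robot.
- bay (a point): Point on the lane floor, middle of the free space (58 mm long) between the front lip and the resting pusher; x = -97 mm in the rack's frame. The pot goes down here first. The lip across the front end is 4 mm thick, its top 8 mm above the lane floor. The floor is a slick white glide liner (friction about 0.2).
- pusher: Black sprung pusher in the lane: upright paddle 44 mm wide, top 55 mm above the lane floor, coiled flat spring and carriage behind it. Origin: bottom centre of the paddle's front face; axes as the rack's. Slides only along the rack's x, from x = -68 mm (rest) 88 mm back to x = +20 mm (hard stop; a 46 mm pot against it is then centred at -3 mm). Spring: 4 N at rest, 6 N at the stop.
- dish_far: Low round porcelain colour dish, 72 mm across, 22 mm high, loose on the table on the far side. Origin: centre of the underside. Leave alone.
- dish_near: Low round porcelain colour dish, 72 mm across, 22 mm high, loose on the table on the robot's side. Origin: centre of the underside. Leave alone.
- tape_roll: Roll of beige masking tape lying flat on the table at the left, 92 mm across, hole 76 mm, 24 mm high, loose. Origin: centre of the underside. Leave alone.
Things that resemble listed ones, but are neither listed nor needed, are in the scene too. Several things look just like the pot: the one meant starts nearest to the robot's base.

How it is judged:
By the outcome, as a careful person would: the job done as asked, in the order asked, and still so for the second after the job is handed in, while the arm keeps its last pose, push and grip.
It also fails if it takes over 56 s, if anything falls off the work surface, if the arm or the gripper's body presses on something with over 40 N, if the wrist force passes 120 N, or if a joint passes its speed limit or range.

## Working session

There is one attempt and no reset: what is moved stays moved. The work goes in short steps, Python scripts to look and compute and a tool call to move; the robot and the scene stay as the last step left them, time stands still between calls to the robot, and variables do not carry over. Pictures are saved under pics/ and viewed, at most 10 in all, crops included, and the job is handed in when it is done.

Besides the shell and the picture viewer there is one more tool, called after "Emit:" as name([rows], argument=value, ...), one row to a line, values as JSON. arm_command: Moves the arm, as the interface text tells. Its arguments: {"type":"object","properties":{"gripper":{"type":"array"},"dp":{"type":"array"},"twist":{"type":"array"}},"required":["gripper","dp","twist"]}

```bash
mkdir -p pics; ls; cat > h.py <<'E'
from plant import *
import numpy as np, cv2
from scipy.spatial.transform import Rotation as R
def ray(name,px,obs=None):
    c=get_calibration(name); K=np.array(c["mtx"],float); d=np.array(c["dist_coeffs"],float)
    u=cv2.undistortPoints(np.array([[px]],float),K,d)[0,0]; v=np.array([u[0],u[1],1.])
    if name=="wrist":
        o=obs; M=np.array(c["mount"]); Rt=R.from_euler('xyz',o["tcp_rot"]).as_matrix()
        Rc=Rt@M[:3,:3]; p=Rt@M[:3,3]+np.array(o["tool_pos"])
    else:
        a=np.array(c["attitude"],float); Rc=a if a.shape==(3,3) else R.from_euler('xyz',a).as_matrix(); p=np.array(c["position"],float)
    return p,Rc@v
def onz(name,px,z,obs=None):
    p,v=ray(name,px,obs); return p+v*(z-p[2])/v[2]
def save(im,fn): cv2.imwrite("pics/"+fn,cv2.cvtColor(im,cv2.COLOR_RGB2BGR))
E
python3 - <<'E'
from h import *
np.set_printoptions(precision=3,suppress=True)
o=get_obs(); print(o)
for n in("scene","side","wrist"):
    print(n,get_calibration(n))
    im=capture(n); np.save(n+".npy",im); save(im,n+"0.png")
E
```

```text
pics
{'time': 0.0, 'joint_positions': array([-1.311,  0.343,  1.525, -0.   ,  1.275, -0.146]), 'dq': array([ 0.002, -0.   , -0.001,  0.   ,  0.   ,  0.   ]), 'tau': array([  0.001, -43.124, -24.422,   0.072,   0.056,  -0.   ]), 'tool_pos': array([ 207.156, -481.952,  226.038]), 'tcp_rot': array([-3.14 , -0.   ,  0.406]), 'contact_force': array([0.03 , 0.674, 1.133]), 'moment': array([-0.023, -0.042,  0.004]), 'finger_force': 0.0, 'grip_width': 91.53687518096338}
scene {'mtx': array([[461.706,   0.   , 315.251],
       [  0.   , 461.706, 199.116],
       [  0.   ,   0.   ,   1.   ]]), 'dist_coeffs': array([-0.061,  0.   ,  0.   ,  0.   ,  0.   ]), 'position': array([942.475, 607.264, 875.381]), 'attitude': array([-2.461, -0.003,  2.523])}
side {'mtx': array([[487.786,   0.   , 321.977],
       [  0.   , 487.786, 195.635],
       [  0.   ,   0.   ,   1.   ]]), 'dist_coeffs': array([-0.075,  0.   ,  0.   ,  0.   ,  0.   ]), 'position': array([442.665, 972.109, 848.365]), 'attitude': array([-2.288, -0.014, -2.976])}
wrist {'mtx': array([[290.366,   0.   , 315.057],
       [  0.   , 290.366, 197.441],
       [  0.   ,   0.   ,   1.   ]]), 'dist_coeffs': array([0.001, 0.   , 0.   , 0.   , 0.   ]), 'mount': array([[  -0.   ,   -0.964,   -0.265,   70.835],
       [   1.   ,   -0.   ,    0.001,   -0.55 ],
       [  -0.001,   -0.265,    0.964, -158.76 ],
       [   0.   ,    0.   ,    0.   ,    1.   ]])}
```

View pics/scene0.png

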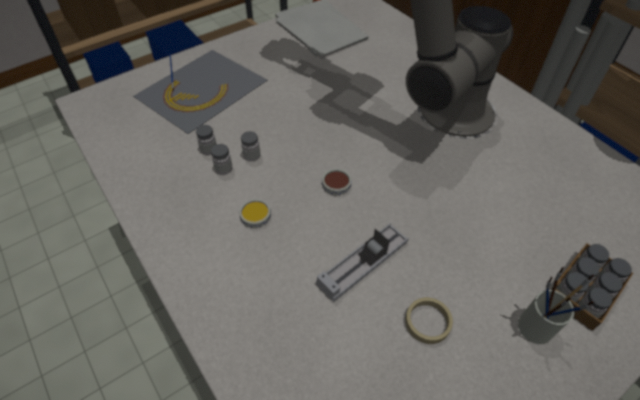

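View pics/side0.png

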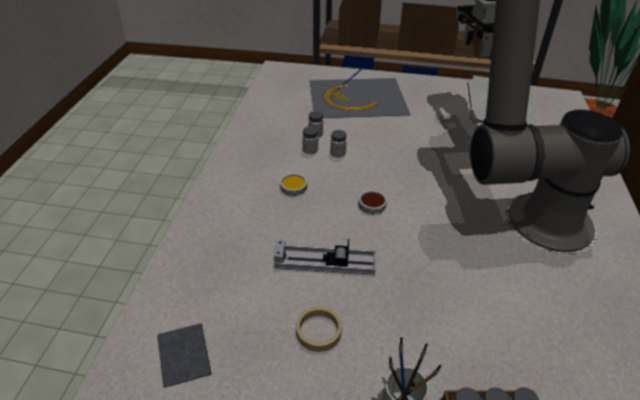

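```bash
python3 - <<'E'
from h import *
np.set_printoptions(precision=1,suppress=True)
for s,d in [((250,137),(338,135)),((205,130),(316,116)),((221,150),(310,131)),((596,253),(475,393))]:
    for n,p in(("scene",s),("side",d)):
        q=onz(n,p,68); print(n,p,q,np.hypot(q[0],q[1]))
print("rack")
for p in [(387,228),(408,238),(319,283),(334,297)]: print(onz("scene",p,20))
for p in [(375,250),(376,270),(276,262),(275,270)]: print(onz("side",p,20))
print("dishes",onz("scene",(337,180),22),onz("scene",(255,212),22),onz("scene",(429,318),24))
a=np.load("scene.npy");b=np.load("side.npy")
A=lambda im,x,y,w,h:cv2.resize(im[y:y+h,x:x+w],(400,300),interpolation=cv2.INTER_CUBIC)
t=np.hstack([A(a,180,105,100,75),A(b,280,100,100,75)]);u=np.hstack([A(a,310,220,108,81),A(b,268,220,120,90)])
save(np.clip(np.vstack([t,u])*1.6,0,255).astype(np.uint8),"crop1.png")
E
```

```text
scene (250, 137) [ 579.2 -183.7   68. ] 607.6084463991948
side (338, 135) [ 577.9 -178.9   68. ] 604.9587205330523
scene (205, 130) [ 660.5 -273.7   68. ] 714.9320890733051
side (316, 116) [ 657.1 -267.1   68. ] 709.2754411882895
scene (221, 150) [ 661.1 -185.1   68. ] 686.5300976838473
side (310, 131) [ 659.9 -184.2   68. ] 685.1173431379331
scene (596, 253) [163.8 537.3  68. ] 561.7259532646876
side (475, 393) [240.6 542.8  68. ] 593.7196366449133
rack
[455.  207.9  20. ]
[434.6 256.1  20. ]
[663.  232.3  20. ]
[656.8 276.1  20. ]
[436.6 199.2  20. ]
[429.3 258.5  20. ]
[651.8 274.8  20. ]
[648.5 297.8  20. ]
dishes [461.3  27.8  22. ] [676.8  -3.5  22. ] [532.8 423.8  24. ]
```

View pics/crop1.png

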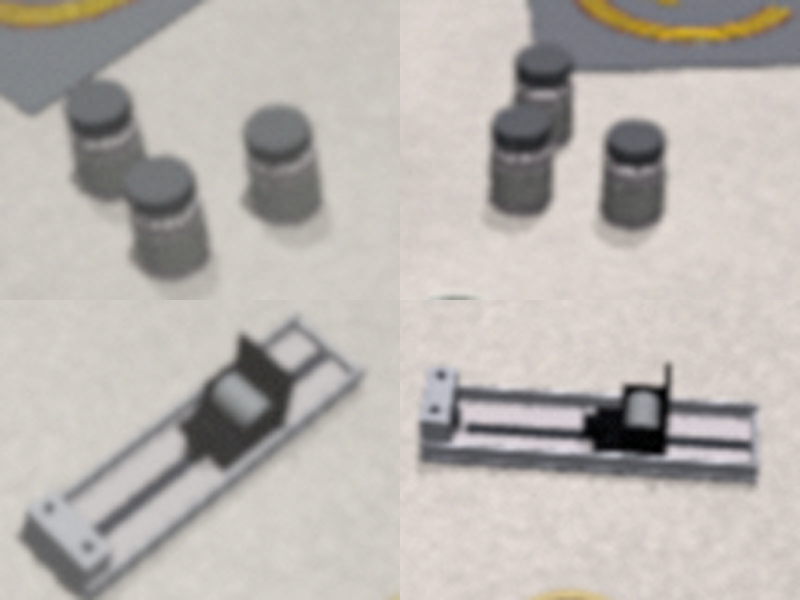

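Scene: the loose pots are at (250,140), (205,135) and (221,155). Other look-alikes are the six pots in the carton near (600,270), which are not loose on the table. The lone pot at scene (250,140), side (338,140), is the nearest loose one: about (578,-182), r≈605. The rack's front end is near (433,230), with its rear block at about (655,265). I'll approach the lone pot and check it from near.

Emit:
arm_command([
  [0.85, -0.26, 0.15],
  [0.85, -0.26, 0.15],
  [0.85, -0.26, 0.15],
  [0.85, -0.26, 0.15],
  [0.85, -0.26, 0.15],
], gripper=[91.8, 91.8, 91.8, 91.8, 91.8], twist=[0, 0, 0, 0, 0])

```text
time: 0.78
tool_pos: [292.5, -409.9, 207.6]
tcp_rot: [-3.141, 0.0, 0.406]
contact_force: [0.4, -1.0, -0.4]
grip_width: 91.6
finger_force: 0.0
```

Emit:
arm_command([
  [0.85, -0.26, 0.15],
  [0.85, -0.26, 0.15],
  [0.85, -0.26, 0.15],
  [0.85, -0.26, 0.15],
  [0.85, -0.26, 0.15],
], gripper=[91.8, 91.8, 91.8, 91.8, 91.8], twist=[0, 0, 0, 0, 0])

```text
time: 1.4
tool_pos: [377.3, -338.1, 188.9]
tcp_rot: [-3.141, 0.0, 0.406]
contact_force: [0.5, -0.6, -0.7]
grip_width: 91.7
finger_force: 0.0
```

Emit:
arm_command([
  [0.85, -0.26, 0.15],
  [0.85, -0.26, 0.15],
  [0.85, -0.26, 0.15],
  [0.85, -0.26, 0.15],
  [0.85, -0.26, 0.15],
], gripper=[91.8, 91.8, 91.8, 91.8, 91.8], twist=[0, 0, 0, 0, 0])

```text
time: 2.02
tool_pos: [462.0, -266.3, 170.1]
tcp_rot: [-3.141, 0.0, 0.406]
contact_force: [0.8, -0.1, 0.3]
grip_width: 91.8
finger_force: 0.0
```

Emit:
arm_command([
  [0.85, -0.26, 0.15],
  [0.85, -0.26, 0.15],
  [0.85, -0.26, 0.15],
  [0.85, -0.26, 0.15],
  [0.85, -0.26, 0.15],
], gripper=[91.8, 91.8, 91.8, 91.8, 91.8], twist=[0.7, 0.7, 0.7, 0.7, 0.7])

```text
time: 2.65
tool_pos: [554.6, -205.7, 151.3]
tcp_rot: [-3.141, 0.001, 0.098]
contact_force: [-0.2, -0.1, 1.1]
grip_width: 91.9
finger_force: 0.0
```

```bash
python3 - <<'E'
from h import *
o=get_obs();print(o["time"],o["tool_pos"],o["tcp_rot"],o["joint_positions"].round(2))
im=capture("wrist");np.save("w1.npy",im);w=cv2.resize(im,(640,400))
a=np.load("scene.npy");c=cv2.resize(a[235:335,545:640],(380,400),interpolation=cv2.INTER_CUBIC)
b=np.clip(np.hstack([w[:,100:520],c])*1.6,0,255).astype(np.uint8)
save(b,"w1.png")
E
```

```text
2.65 [ 554.63554758 -205.72305767  151.27772948] [-3.14129555e+00  6.16417007e-04  9.84441700e-02] [-0.48  0.53  1.44 -0.    1.17  0.99]
```

View pics/w1.png

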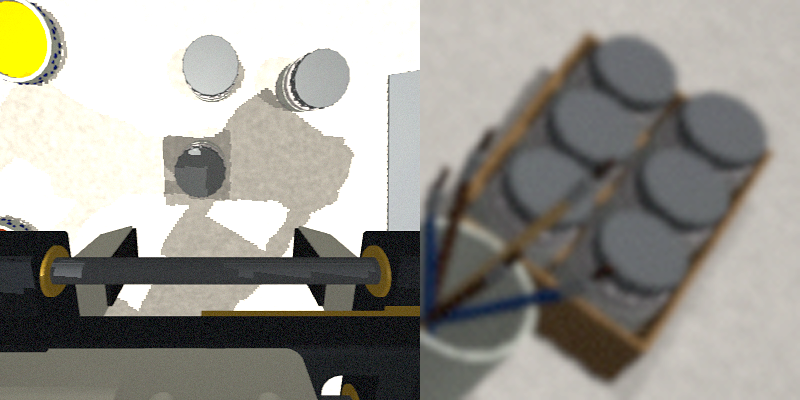

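```bash
python3 - <<'E'
from h import *
np.set_printoptions(precision=1,suppress=True)
o=get_obs();im=np.load("w1.npy").copy()
g=cv2.cvtColor(im,cv2.COLOR_RGB2GRAY)
m=((g<75)).astype(np.uint8);m[:120]=0;m[215:]=0;m[:,:260]=0;m[:,345:]=0
m=cv2.morphologyEx(m,cv2.MORPH_CLOSE,np.ones((7,7),np.uint8))
cs=max(cv2.findContours(m,0,1)[0],key=cv2.contourArea)
print(cv2.boundingRect(cs),cv2.fitEllipse(cs))
for px in[(299,172),cv2.fitEllipse(cs)[0]]:
    print(px,onz("wrist",px,69.5,o))
E
```

```text
(274, 140, 52, 58) ((300.4990234375, 170.23382568359375), (48.8284797668457, 55.15239334106445), 25.547847747802734)
(299, 172) [ 582.  -188.2   69.5]
(300.4990234375, 170.23382568359375) [ 583.6 -189.3   69.5]
```

Emit:
arm_command([
  [0.4, -0.2, 0.4],
  [0.4, -0.2, 0.4],
  [0.32, -0.2, 0.4],
  [0, 0, 0.4],
  [0, 0, 0],
], gripper=[91.8, 91.8, 91.8, 91.8, 91.8], twist=[0, 0, 0, 0, 0])

```text
time: 3.32
tool_pos: [579.8, -188.4, 110.5]
tcp_rot: [-3.141, 0.002, 0.1]
contact_force: [-0.8, 0.0, 0.7]
grip_width: 92.1
finger_force: 0.0
```

```bash
python3 - <<'E'
from h import *
np.set_printoptions(precision=1,suppress=True)
o=get_obs();print(o["time"],o["tool_pos"],o["tcp_rot"])
im=capture("wrist");np.save("w2.npy",im)
s=capture("scene");d=capture("side");np.save("s2.npy",s);np.save("d2.npy",d)
A=lambda im,x,y,w,h:cv2.resize(im[y:y+h,x:x+w],(400,300),interpolation=cv2.INTER_CUBIC)
b=np.vstack([np.hstack([A(im,230,100,200,150),A(im,120,40,400,300)]),np.hstack([A(s,200,105,100,75),A(d,288,100,100,75)])])
save(np.clip(b*1.6,0,255).astype(np.uint8),"w2.png")
E
```

```text
3.325 [ 579.8 -188.4  110.5] [-3.1  0.   0.1]
```

View pics/w2.png

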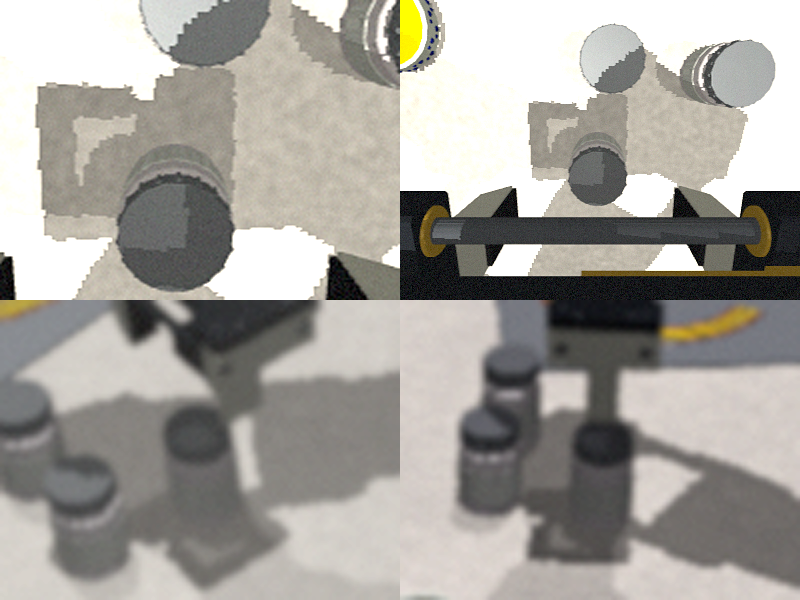

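Cap centre is at wrist pixel (317,218), matching the TCP axis to within 2 mm, and the pot is the isolated one. Next I close the fingers and press.

Emit:
arm_command([
  [0, 0, 0],
  [0, 0, 0.2],
  [0, 0, 0.3],
  [0, 0, 0.3],
  [0, 0, 0.3],
], gripper=[0, 0, 0, 0, 0], twist=[0, 0, 0, 0, 0])

```text
time: 4.1
tool_pos: [580.4, -188.5, 83.4]
tcp_rot: [-3.141, 0.0, 0.1]
contact_force: [0.7, 0.3, 0.2]
grip_width: 46.4
finger_force: 0.0
```

Emit:
arm_command([
  [0, 0, 0.06],
  [0, 0, 0.06],
  [0, 0, 0.06],
  [0, 0, 0.06],
  [0, 0, 0],
], gripper=[0, 0, 0, 0, 0], twist=[0, 0, 0, 0, 0])

```text
time: 4.72
tool_pos: [580.6, -188.5, 78.2]
tcp_rot: [3.141, -0.0, 0.1]
contact_force: [0.7, -1.1, 0.4]
grip_width: 0.8
finger_force: 0.0
```

Emit:
arm_command([
  [0, 0, 0.1],
  [0, 0, 0.1],
  [0, 0, 0.08],
  [0, 0, 0.04],
  [0, 0, 0.04],
], gripper=[0, 0, 0, 0, 0], twist=[0, 0, 0, 0, 0])

```text
time: 5.35
tool_pos: [580.6, -188.5, 69.1]
tcp_rot: [3.141, -0.0, 0.1]
contact_force: [-0.2, 0.6, -0.1]
grip_width: 0.3
finger_force: 0.0
```

Emit:
arm_command([
  [0, 0, 0.04],
  [0, 0, 0.04],
  [0, 0, 0.04],
  [0, 0, 0.04],
  [0, 0, 0],
], gripper=[0, 0, 0, 0, 0], twist=[0, 0, 0, 0, 0])

```text
time: 5.98
tool_pos: [580.8, -188.6, 66.2]
tcp_rot: [3.141, -0.001, 0.1]
contact_force: [-2.3, 1.3, 6.4]
grip_width: 0.6
finger_force: 3.0
```

Contact at about 6.4 N, and the cap is moving. I'll keep going.

Emit:
arm_command([
  [0, 0, 0.04],
  [0, 0, 0.04],
  [0, 0, 0.02],
  [0, 0, 0.02],
  [0, 0, 0],
], gripper=[0, 0, 0, 0, 0], twist=[0, 0, 0, 0, 0])

```text
time: 6.6
tool_pos: [581.0, -188.7, 64.2]
tcp_rot: [3.14, -0.002, 0.1]
contact_force: [-3.7, 1.5, 12.2]
grip_width: 0.5
finger_force: 6.2
```

Emit:
arm_command([
  [0, 0, 0.03],
  [0, 0, 0.03],
  [0, 0, 0.02],
  [0, 0, 0],
  [0, 0, 0],
], gripper=[0, 0, 0, 0, 0], twist=[0, 0, 0, 0, 0])

```text
time: 7.22
tool_pos: [581.5, -188.9, 64.2]
tcp_rot: [3.139, -0.003, 0.101]
contact_force: [-7.1, 2.6, 23.7]
grip_width: 0.5
finger_force: 11.9
```

Hard stop at z=64.2 with 24 N, so the cap is home. Lift, open and look.

Emit:
arm_command([
  [0, 0, -0.2],
  [0, 0, -0.6],
  [0, 0, -0.7],
  [0, 0, -0.5],
  [0, 0, 0],
], gripper=[0, 0, 91.8, 91.8, 91.8], twist=[0, 0, 0, 0, 0])

```text
time: 7.85
tool_pos: [581.3, -188.9, 111.7]
tcp_rot: [3.14, -0.002, 0.1]
contact_force: [-0.1, 0.4, 0.5]
grip_width: 25.9
finger_force: 0.0
```

Emit:
arm_command([
  [0, 0, 0],
  [0, 0, 0],
  [0, 0, 0],
  [0, 0, 0],
  [0, 0, 0],
], gripper=[91.8, 91.8, 91.8, 91.8, 91.8], twist=[0, 0, 0, 0, 0])

```text
time: 8.48
tool_pos: [580.6, -188.5, 110.1]
tcp_rot: [3.142, 0.0, 0.1]
contact_force: [0.2, -0.6, -0.5]
grip_width: 76.1
finger_force: 0.0
```

```bash
python3 - <<'E'
from h import *
np.set_printoptions(precision=2,suppress=True)
o=get_obs();print(o["time"],o["tool_pos"],o["tcp_rot"],o["grip_width"])
im=capture("wrist");g=cv2.cvtColor(im,cv2.COLOR_RGB2GRAY)
c=cv2.HoughCircles(cv2.GaussianBlur(g,(5,5),1)[120:290,230:400],cv2.HOUGH_GRADIENT,1,30,param1=80,param2=15,minRadius=24,maxRadius=34)
print(c)
if c is not None:
  for x,y,r in c[0][:3]:
    q=onz("wrist",(x+230,y+120),64,o);print(q, q-o["tool_pos"])
A=lambda im,x,y,w,h:cv2.resize(im[y:y+h,x:x+w],(400,300),interpolation=cv2.INTER_CUBIC)
save(np.clip(A(im,230,120,200,150)*1.6,0,255).astype(np.uint8),"w3.png")
E
```

```text
8.475 [ 580.57 -188.53  110.13] [3.14 0.   0.1 ] 76.09019706813699
[[[87.5 95.5 29. ]]]
[ 581.2  -190.03   64.  ] [  0.63  -1.49 -46.13]
```

View pics/w3.png

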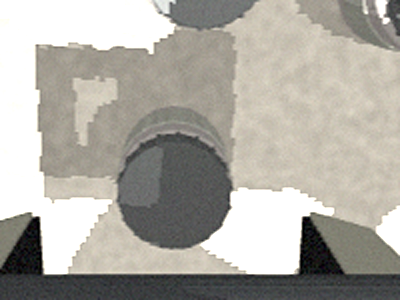

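Cap disc centre is at (317,215) and the neck gap is now closed. I descend and grip.

Emit:
arm_command([
  [0.02, 0.06, 0],
  [0, 0, 0.8],
  [0, 0, 0.9],
  [0, 0, 0.9],
  [0, 0, 0.8],
], gripper=[91.8, 91.8, 91.8, 91.8, 91.8], twist=[0, 0, 0, 0, 0])

```text
time: 9.15
tool_pos: [581.2, -190.0, 24.4]
tcp_rot: [3.142, 0.0, 0.1]
contact_force: [-0.5, 0.5, 0.3]
grip_width: 91.7
finger_force: 0.0
```

Emit:
arm_command([
  [0, 0, 0.2],
  [0, 0, 0],
  [0, 0, 0],
  [0, 0, 0],
  [0, 0, 0],
], gripper=[91.8, 35, 35, 35, 35], twist=[0, 0, 0, 0, 0])

```text
time: 9.78
tool_pos: [581.4, -190.1, 20.7]
tcp_rot: [3.141, -0.001, 0.1]
contact_force: [0.5, 0.5, 0.7]
grip_width: 56.1
finger_force: 0.0
```

Emit:
arm_command([
  [0, 0, 0],
  [0, 0, 0],
  [0, 0, 0],
  [0, 0, 0],
  [0, 0, 0],
], gripper=[35, 35, 35, 35, 35], twist=[0, 0, 0, 0, 0])

```text
time: 10.4
tool_pos: [581.3, -190.0, 20.4]
tcp_rot: [3.141, -0.0, 0.1]
contact_force: [-0.2, 1.7, 3.9]
grip_width: 44.8
finger_force: 30.0
```

Gripped (44.8 mm, 30 N). Lift and carry to a viewpoint before the rack.

Emit:
arm_command([
  [0, 0, -0.5],
  [0, 0, -1],
  [0, 0, -1],
  [0, 0, -1],
  [0, 0, -1],
], gripper=[35, 35, 35, 35, 35], twist=[0, 0, 0, 0, 0])

```text
time: 11.02
tool_pos: [581.1, -189.9, 134.0]
tcp_rot: [3.141, -0.0, 0.1]
contact_force: [-0.2, -0.4, -2.1]
grip_width: 45.3
finger_force: 30.0
```

Emit:
arm_command([
  [-0.24, -0.86, -0.1],
  [-0.24, -0.86, -0.1],
  [-0.24, -0.86, -0.1],
  [-0.24, -0.86, -0.1],
  [-0.24, -0.86, -0.1],
], gripper=[35, 35, 35, 35, 35], twist=[0, 0, 0, 0, 0])

```text
time: 11.65
tool_pos: [540.1, -84.7, 145.4]
tcp_rot: [3.142, -0.0, 0.1]
contact_force: [0.0, -0.0, -1.5]
grip_width: 45.3
finger_force: 30.0
```

Emit:
arm_command([
  [-0.24, -0.86, -0.1],
  [-0.24, -0.86, -0.1],
  [-0.24, -0.86, -0.1],
  [-0.24, -0.86, -0.1],
  [-0.24, -0.86, -0.1],
], gripper=[35, 35, 35, 35, 35], twist=[0, 0, 0, 0, 0])

```text
time: 12.28
tool_pos: [499.4, 19.3, 157.9]
tcp_rot: [3.142, -0.0, 0.1]
contact_force: [0.1, 0.6, -0.8]
grip_width: 45.2
finger_force: 30.0
```

Emit:
arm_command([
  [-0.24, -0.86, -0.1],
  [-0.24, -0.86, -0.1],
  [-0.24, -0.86, -0.1],
  [-0.24, -0.86, -0.1],
  [-0.24, -0.86, -0.1],
], gripper=[35, 35, 35, 35, 35], twist=[0, 0, 0, 0, 0])

```text
time: 12.9
tool_pos: [458.6, 123.1, 170.4]
tcp_rot: [3.142, -0.0, 0.1]
contact_force: [0.6, -1.4, -0.9]
grip_width: 45.2
finger_force: 30.0
```

Emit:
arm_command([
  [-0.24, -0.86, -0.1],
  [-0.24, -0.86, -0.1],
  [-0.24, -0.86, -0.1],
  [-0.24, -0.86, -0.1],
  [-0.24, -0.86, -0.1],
], gripper=[35, 35, 35, 35, 35], twist=[0, 0, 0, 0, 0])

```text
time: 13.52
tool_pos: [417.9, 227.0, 182.9]
tcp_rot: [3.142, -0.0, 0.101]
contact_force: [0.5, -0.7, -1.1]
grip_width: 45.1
finger_force: 30.0
```

```bash
python3 - <<'E'
from h import *
np.set_printoptions(precision=3,suppress=True)
o=get_obs();print(o["time"],o["tool_pos"],o["tcp_rot"],o["grip_width"],o["joint_positions"])
im=capture("wrist");np.save("w4.npy",im)
save(im,"w4.png")
E
```

```text
13.525 [417.855 227.    182.904] [ 3.142 -0.     0.101] 45.126199035575965 [ 0.336  0.295  1.723 -0.     1.123  1.807]
```

View pics/w4.png

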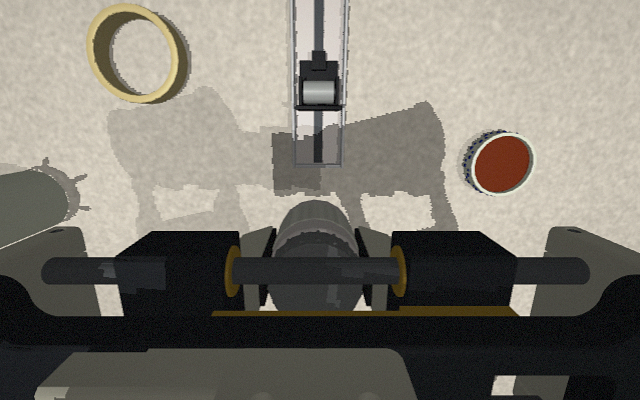

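```bash
python3 - <<'E'
from h import *
im=np.load("w4.npy");c=im[0:184,260:380]
c=cv2.resize(c,None,fx=3.25,fy=3.25,interpolation=cv2.INTER_CUBIC)
b=im[90:180,280:360];b=cv2.resize(b,(400,450),interpolation=cv2.INTER_CUBIC);b=np.vstack([b,np.zeros((598-450,400,3),np.uint8)])
save(np.hstack([c,b]),"w4c.png")
E
```

```text
(no output)
```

View pics/w4c.png

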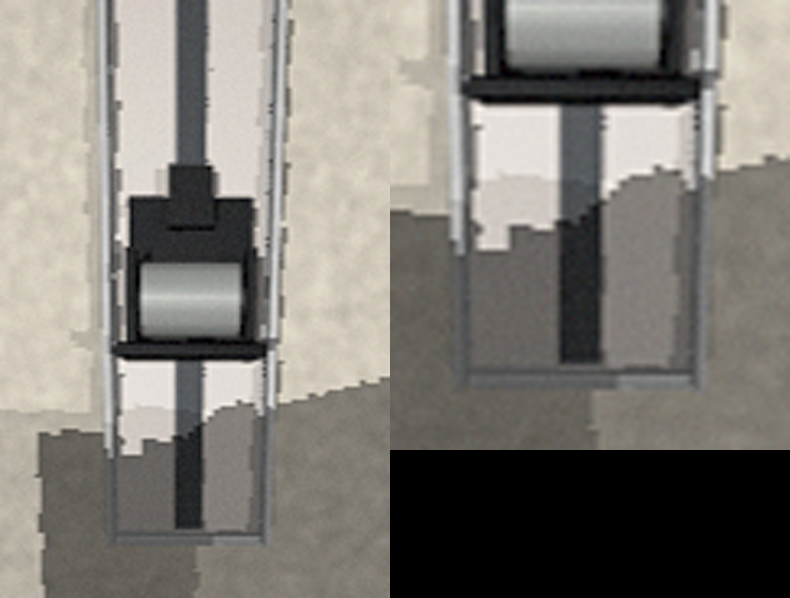

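```bash
python3 - <<'E'
from h import *
np.set_printoptions(precision=1,suppress=True)
o=get_obs()
P=lambda p,z:onz("wrist",p,z,o)[:2]
fl,fr,tl,tr=[P(p,20) for p in[(293.2,167),(343.6,167),(290.2,0.5),(349.2,0.5)]]
lip=P((318.4,167.6),14); pad=P((318,110.6),61)
print(fl,fr,tl,tr,lip,pad,"w",np.linalg.norm(fl-fr),np.linalg.norm(tl-tr))
m0=(fl+fr)/2;m1=(tl+tr)/2;a=np.arctan2(*(m1-m0)[::-1]);u=np.array([np.cos(a),np.sin(a)])
print("yaw",a,np.arctan2(*(tl-fl)[::-1]),np.arctan2(*(tr-fr)[::-1]))
print("lip->paddle",(pad-lip)@u,"should be 62; lateral",np.cross(u,lip-m0),np.cross(u,pad-m0))
for n,b in(("lip",lip+33*u),("pad",pad-29*u)): print(n,b)
bay=m0+u*((lip+33*u+pad-29*u)/2-m0)@u if 0 else m0+u*float(((lip+33*u+pad-29*u)/2-m0)@u)
yaw=o["tcp_rot"][2];d=bay-o["tool_pos"][:2];print("bay",bay,"d tool x,y",d@[np.cos(a),np.sin(a)],d@[np.sin(a),-np.cos(a)],"twist units",-(a-yaw)/np.radians(5),yaw)
# side/scene check of rack yaw
for n in("scene","side"):
    c=[(387,228),(408,238)] if n=="scene" else [(375,250),(376,270)]
E
```

```text
[432.1 255.5] [437.7 199.4] [593.9 271.5] [599.6 214.6] [433.2 227.2] [494.  234.4] w 56.3339936358119 57.17535443652749
yaw 0.09637948891651016 0.09896646384185057 0.09379214442576589
lip->paddle 61.143736067779955 should be 62; lateral -0.07646726376884941 1.2468477587858535
lip [466.1 230.4]
pad [465.1 231.6]
bay [465.7 230.4] d tool x,y 48.50078807251052 3.2000972622744244 twist units 0.057060934510311495 0.10135899482385913<stdin>:10: DeprecationWarning: Arrays of 2-dimensional vectors are deprecated. Use arrays of 3-dimensional vectors instead. (deprecated in NumPy 2.0)
```

Rack yaw is 0.096 and the bay is at (465.7, 230.4). The lip-to-paddle distance measured 61 mm against 62, and the width 56–57 against 57, so both check out. Moving over the bay and down.

Emit:
arm_command([
  [0.97, 0.13, 0.4],
  [0.97, 0, 0.9],
  [0, 0, 0.9],
  [0, 0, 0.9],
  [0, 0, 0.9],
], gripper=[35, 35, 35, 35, 35], twist=[0.06, 0, 0, 0, 0])

```text
time: 14.2
tool_pos: [467.0, 227.5, 82.0]
tcp_rot: [3.141, -0.0, 0.095]
contact_force: [-0.5, 0.3, -1.9]
grip_width: 45.1
finger_force: 30.0
```

```bash
python3 - <<'E'
from h import *
np.set_printoptions(precision=3,suppress=True)
o=get_obs();print(o["time"],o["tool_pos"],o["tcp_rot"],o["grip_width"])
w=capture("wrist");s=capture("scene");d=capture("side")
A=lambda im,x,y,w,h:cv2.resize(im[y:y+h,x:x+w],(400,300),interpolation=cv2.INTER_CUBIC)
b=np.vstack([np.hstack([A(w,220,120,200,150),A(w,220,0,200,150)]),np.hstack([A(s,320,180,108,81),A(d,300,190,108,81)])])
save(np.clip(b*1.3,0,255).astype(np.uint8),"w5.png")
E
```

```text
14.2 [467.039 227.508  82.009] [ 3.141 -0.     0.095] 45.096562027607185
```

View pics/w5.png

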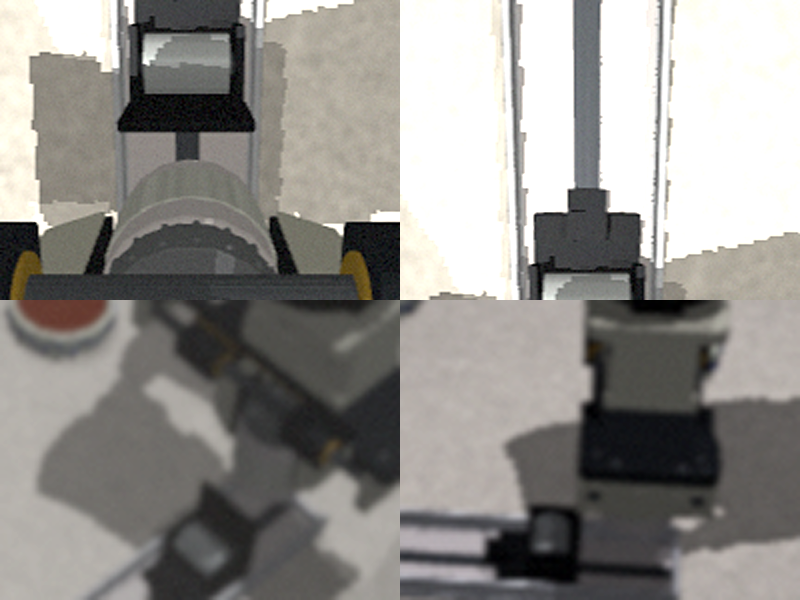

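```bash
python3 - <<'E'
from h import *
np.set_printoptions(precision=1,suppress=True)
capture("side")
o=get_obs();w=capture("wrist");print(o["tool_pos"],o["tcp_rot"])
g=cv2.cvtColor(w,cv2.COLOR_RGB2GRAY).astype(int)
for r in(60,175): print(r,[(c,int(g[r-2:r+3,c].mean())) for c in range(265,355)] if r==175 else "")
# slot (dark groove) in the lane floor: centre per row, z=6
pts=[]
for r in list(range(5,90,5)):
    row=g[r,295:335]; k=np.where(row<140)[0]
    if len(k): pts.append(onz("wrist",(295+(k.min()+k.max())/2,r),6,o)[:2])
pts=np.array(pts);f=np.polyfit(pts[:,0],pts[:,1],1);print(len(pts),"groove yaw",np.arctan(f[0]),"y at tcp x",np.polyval(f,o["tool_pos"][0]),"res",np.std(pts[:,1]-np.polyval(f,pts[:,0])))
E
```

```text
[467.2 227.5  83. ] [3.1 0.  0.1]
60 
175 [(265, 108), (266, 106), (267, 105), (268, 104), (269, 104), (270, 103), (271, 103), (272, 101), (273, 104), (274, 103), (275, 104), (276, 102), (277, 98), (278, 101), (279, 101), (280, 84), (281, 57), (282, 31), (283, 13), (284, 8), (285, 8), (286, 11), (287, 11), (288, 10), (289, 12), (290, 7), (291, 17), (292, 11), (293, 8), (294, 12), (295, 14), (296, 13), (297, 4), (298, 13), (299, 10), (300, 9), (301, 7), (302, 7), (303, 11), (304, 12), (305, 10), (306, 9), (307, 10), (308, 12), (309, 15), (310, 11), (311, 11), (312, 10), (313, 12), (314, 10), (315, 12), (316, 10), (317, 11), (318, 10), (319, 15), (320, 10), (321, 10), (322, 10), (323, 16), (324, 7), (325, 12), (326, 13), (327, 9), (328, 6), (329, 12), (330, 9), (331, 14), (332, 11), (333, 13), (334, 10), (335, 7), (336, 8), (337, 12), (338, 12), (339, 11), (340, 12), (341, 8), (342, 7), (343, 25), (344, 47), (345, 64), (346, 86), (347, 103), (348, 102), (349, 97), (350, 98), (351, 105), (352, 104), (353, 104), (354, 105)]
17 groove yaw 0.0930786282188264 y at tcp x 229.47487510907456 res 1.042190388628746e-05
```

Lane centre lies about 1.7 mm to tool −y (paddle columns 281–344). I correct that and lower.

Emit:
arm_command([
  [-0.02, -0.07, 0.4],
  [0, 0, 0.6],
  [0, 0, 0.4],
  [0, 0, 0.2],
  [0, 0, 0],
], gripper=[35, 35, 35, 35, 35], twist=[0, 0, 0, 0, 0])

```text
time: 15.08
tool_pos: [466.5, 228.9, 42.2]
tcp_rot: [3.141, 0.001, 0.095]
contact_force: [0.6, 0.4, -0.2]
grip_width: 45.4
finger_force: 30.0
```

Emit:
arm_command([
  [0, 0, 0.1],
  [0, 0, 0.1],
  [0, 0, 0.1],
  [0, 0, 0.06],
  [0, 0, 0],
], gripper=[35, 35, 35, 35, 35], twist=[0, 0, 0, 0, 0])

```text
time: 15.7
tool_pos: [466.6, 229.0, 33.6]
tcp_rot: [3.141, 0.0, 0.095]
contact_force: [-0.1, -0.2, -1.0]
grip_width: 45.1
finger_force: 30.0
```

Emit:
arm_command([
  [0, 0, 0.08],
  [0, 0, 0.08],
  [0, 0, 0.06],
  [0, 0, 0.04],
  [0, 0, 0],
], gripper=[35, 35, 35, 35, 35], twist=[0, 0, 0, 0, 0])

```text
time: 16.32
tool_pos: [466.6, 229.0, 27.1]
tcp_rot: [3.141, 0.0, 0.095]
contact_force: [0.1, 0.4, -1.1]
grip_width: 45.6
finger_force: 30.0
```

Emit:
arm_command([
  [0, 0, 0.02],
  [0, 0, 0.02],
  [0, 0, 0.01],
  [0, 0, 0],
  [0, 0, 0],
], gripper=[35, 35, 35, 35, 35], twist=[0, 0, 0, 0, 0])

```text
time: 16.95
tool_pos: [466.7, 229.0, 26.4]
tcp_rot: [3.142, -0.0, 0.095]
contact_force: [-2.9, -1.2, 6.8]
grip_width: 45.3
finger_force: 30.0
```

Floor contact made (6.8 N). I ease off a little and slide back along the lane.

Emit:
arm_command([
  [0.1, 0, -0.01],
  [0.15, 0, 0],
  [0.15, 0, 0],
  [0.15, 0, 0],
  [0.15, 0, 0],
], gripper=[35, 35, 35, 35, 35], twist=[0, 0, 0, 0, 0])

```text
time: 17.58
tool_pos: [482.4, 230.6, 26.4]
tcp_rot: [3.141, 0.004, 0.095]
contact_force: [-9.3, -0.1, 12.2]
grip_width: 45.2
finger_force: 30.0
```

Emit:
arm_command([
  [0.2, 0, 0],
  [0.2, 0, 0],
  [0.2, 0, 0],
  [0.2, 0, 0],
  [0.2, 0, 0],
], gripper=[35, 35, 35, 35, 35], twist=[0, 0, 0, 0, 0])

```text
time: 18.2
tool_pos: [507.2, 233.0, 26.4]
tcp_rot: [3.141, 0.004, 0.095]
contact_force: [-9.7, -1.3, 11.7]
grip_width: 45.2
finger_force: 30.0
```

Emit:
arm_command([
  [0.2, 0, -0.01],
  [0.2, 0, 0],
  [0.2, 0, 0],
  [0.2, 0, 0],
  [0.2, 0, 0],
], gripper=[35, 35, 35, 35, 35], twist=[0, 0, 0, 0, 0])

```text
time: 18.82
tool_pos: [531.9, 235.3, 26.4]
tcp_rot: [3.141, 0.005, 0.095]
contact_force: [-9.6, -1.7, 10.6]
grip_width: 45.1
finger_force: 30.0
```

Emit:
arm_command([
  [0.2, 0, 0],
  [0.2, 0, 0],
  [0.15, 0, 0],
  [0.15, 0, 0],
  [0.1, 0, 0],
], gripper=[35, 35, 35, 35, 35], twist=[0, 0, 0, 0, 0])

```text
time: 19.45
tool_pos: [551.9, 237.2, 26.4]
tcp_rot: [3.141, 0.005, 0.095]
contact_force: [-10.2, -0.7, 8.9]
grip_width: 45.5
finger_force: 30.0
```

Emit:
arm_command([
  [0.05, 0, 0],
  [0.05, 0, 0],
  [0.05, 0, 0],
  [0.04, 0, 0],
  [0, 0, 0],
], gripper=[35, 35, 35, 35, 35], twist=[0, 0, 0, 0, 0])

```text
time: 20.08
tool_pos: [556.6, 237.6, 26.4]
tcp_rot: [3.141, 0.004, 0.095]
contact_force: [-8.5, -0.7, 8.4]
grip_width: 45.0
finger_force: 30.0
```

Emit:
arm_command([
  [0.02, 0, 0],
  [0.02, 0, 0],
  [0.02, 0, 0],
  [0, 0, 0],
  [0, 0, 0],
], gripper=[35, 35, 35, 35, 35], twist=[0, 0, 0, 0, 0])

```text
time: 20.7
tool_pos: [558.0, 237.8, 26.4]
tcp_rot: [3.141, 0.005, 0.095]
contact_force: [-9.2, -1.1, 9.7]
grip_width: 45.3
finger_force: 30.0
```

Emit:
arm_command([
  [0.02, 0, 0],
  [0.02, 0, 0],
  [0.01, 0, 0],
  [0, 0, 0],
  [0, 0, 0],
], gripper=[35, 35, 35, 35, 35], twist=[0, 0, 0, 0, 0])

```text
time: 21.32
tool_pos: [559.2, 237.9, 26.4]
tcp_rot: [3.141, 0.005, 0.095]
contact_force: [-8.3, -1.2, 9.5]
grip_width: 45.1
finger_force: 30.0
```

Emit:
arm_command([
  [0.02, 0, 0],
  [0.02, 0, 0],
  [0, 0, 0],
  [0, 0, 0],
  [0, 0, 0],
], gripper=[35, 35, 35, 35, 35], twist=[0, 0, 0, 0, 0])

```text
time: 21.95
tool_pos: [560.2, 238.0, 26.4]
tcp_rot: [3.141, 0.005, 0.095]
contact_force: [-9.1, -1.4, 9.4]
grip_width: 45.2
finger_force: 30.0
```

Emit:
arm_command([
  [0.02, 0, 0],
  [0.02, 0, 0],
  [0, 0, 0],
  [0, 0, 0],
  [0, 0, 0],
], gripper=[35, 35, 35, 35, 35], twist=[0, 0, 0, 0, 0])

```text
time: 22.58
tool_pos: [561.2, 238.1, 26.4]
tcp_rot: [3.141, 0.005, 0.095]
contact_force: [-9.1, -0.3, 8.7]
grip_width: 45.3
finger_force: 30.0
```

Emit:
arm_command([
  [0.02, 0, 0],
  [0.02, 0, 0],
  [0, 0, 0],
  [0, 0, 0],
  [0, 0, 0],
], gripper=[35, 35, 35, 35, 35], twist=[0, 0, 0, 0, 0])

```text
time: 23.2
tool_pos: [562.2, 238.2, 26.4]
tcp_rot: [3.141, 0.005, 0.095]
contact_force: [-9.6, -0.7, 9.7]
grip_width: 45.3
finger_force: 30.0
```

Emit:
arm_command([
  [0.02, 0, 0],
  [0.02, 0, 0],
  [0, 0, 0],
  [0, 0, 0],
  [0, 0, 0],
], gripper=[35, 35, 35, 35, 35], twist=[0, 0, 0, 0, 0])

```text
time: 23.82
tool_pos: [562.8, 238.2, 26.4]
tcp_rot: [3.141, 0.005, 0.095]
contact_force: [-11.3, -1.3, 10.0]
grip_width: 45.4
finger_force: 30.0
```

Emit:
arm_command([
  [0.02, 0, 0],
  [0.02, 0, 0],
  [0, 0, 0],
  [0, 0, 0],
  [0, 0, 0],
], gripper=[35, 35, 35, 35, 35], twist=[0, 0, 0, 0, 0])

```text
time: 24.45
tool_pos: [562.9, 238.2, 26.4]
tcp_rot: [3.141, 0.008, 0.096]
contact_force: [-13.3, -2.2, 12.5]
grip_width: 45.4
finger_force: 30.0
```

Stalled at x=562.9 with the force stepping up, so the pusher is at the stop. I relax slightly and then look.

Emit:
arm_command([
  [-0.02, 0, -0.01],
  [0, 0, 0],
  [0, 0, 0],
  [0, 0, 0],
  [0, 0, 0],
], gripper=[35, 35, 35, 35, 35], twist=[0, 0, 0, 0, 0])

```text
time: 25.08
tool_pos: [562.8, 238.2, 26.4]
tcp_rot: [3.141, 0.007, 0.095]
contact_force: [-11.7, -0.9, 9.7]
grip_width: 45.0
finger_force: 30.0
```

```bash
python3 - <<'E'
from h import *
np.set_printoptions(precision=3,suppress=True)
o=get_obs();print(o["time"],o["tool_pos"],o["tcp_rot"],o["contact_force"])
w=capture("wrist");s=capture("scene");d=capture("side");np.save("w6.npy",w)
A=lambda im,x,y,w,h:cv2.resize(im[y:y+h,x:x+w],(400,300),interpolation=cv2.INTER_CUBIC)
b=np.vstack([np.hstack([A(w,220,120,200,150),A(w,120,0,400,300)]),np.hstack([A(s,300,210,108,81),A(d,268,200,120,90)])])
save(np.clip(b*1.3,0,255).astype(np.uint8),"w6.png")
E
```

```text
25.075 [562.814 238.25   26.408] [3.141 0.007 0.095] [-11.654  -0.931   9.659]
```

View pics/w6.png

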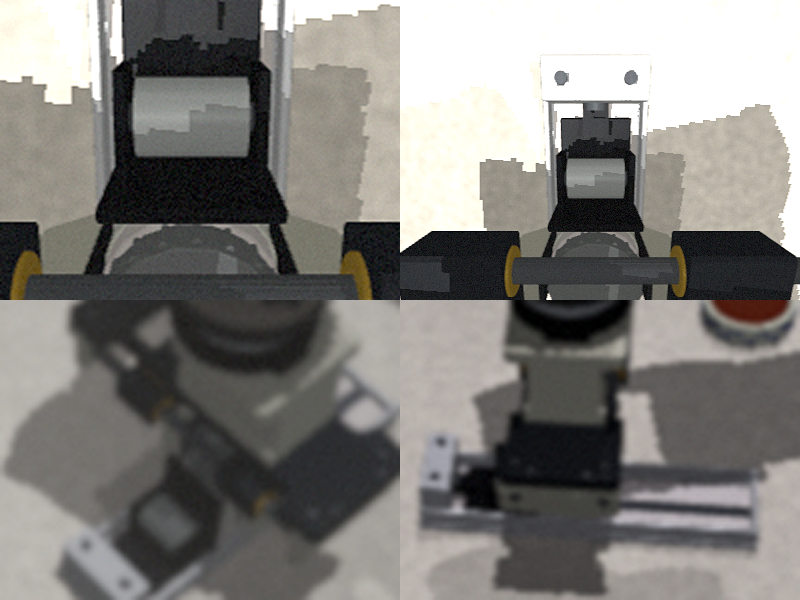

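The carriage tongue reaches the rear block, the pot is tight against the paddle and upright, and the load is steady. Handing in.

```bash
python3 -c "
from plant import *
print(close_job())"
```

```text
the job is handed in; nothing more can be done
None
```

I pressed the cap home, then slid the pot down the lane until the pusher reached its rear stop, where the gripper still holds it upright with a light push; I handed it in at about 25 s, and no verdict was returned.

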